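Feel, then pour: tall tin in the tipper

TASK

Two tins hang in kettle-style tippers; work only the taller tin by its crank. Slowly lean it about 30 degrees towards its bowl and hold it still there for about a second to feel the weight shift, then tip it on slowly until both steel chilling balls have rolled into that tipper's bowl, and finally let the tin come back upright, gently. Leave the shorter tin alone and do not handle the balls.

Things in the scene. Friction and masses are not known exactly. Their poses are not given: they have to be found in the camera images.
- tall_tipper: Fixed steel stand, foot 225x100 mm, holding the TALLER open aluminium tin (68 mm across, 100 tall, z 80 to 180) on a level hinge along y at x 0, z 125 mm. Origin: on the worktop below the tin; z up; -x points to its white bowl (fixed, about towards the robot; centre x -85 mm, radius 58, rim z 56). The crank is on its -y side. The shorter tin has a like stand to the left or right.
- crank_pin (a point): middle of the taller tin's crank pin: black, round, 16 mm thick, level, 54 mm long parallel to the hinge, middle 88 mm to the stand's -y, 80 mm from the hinge axis. At tilt q rad: stand x = 80 cos(0.611+q) mm, z = 125 + 80 sin(0.611+q) mm. Two upright fingers can cage it loosely and follow its arc in short steps; a level straight push jams past q = 1.6.
- tall_tin (a joint): tilt of the taller tin in rad: 0 upright, growing as the mouth leans to the bowl, stop at 1.95 (112 degrees, fully poured). A damped spring (0.14 N m at 0, 0.38 N m at the stop; damping 0.2 N m s/rad) swings it back upright when let go; the pin takes 3 to 8 N.
- short_tin (a joint): tilt in rad of the shorter tin (57 mm tall) in the other stand, 0 upright; to be left alone
- ball_a: one of the two steel drink-chilling balls (28 mm across, about 80 g) at the bottom of the taller tin; origin at its centre
- ball_b: the other steel ball in the taller tin; origin at its centre

How it is judged:
By the outcome, as a careful person would: the job done as asked, in the order asked, and still so for the second after the job is handed in, with the robot touching nothing.
It also fails if it takes over 54 s, if anything falls off the work surface, if the arm or the gripper's body presses on something with over 40 N, if the wrist force passes 120 N, or if a joint passes its speed limit or range.

ROBOT

A 6-joint arm with a two-finger parallel gripper is mounted at the origin on a cart in front of the work surface, level with it; the furniture and walls round the work are solid. World frame = base frame: x ahead of the robot, y to its left, z up, the work surface at z = 0. Lengths are in mm, angles in rad, forces in N, time in s.
With the tool pointing down it reaches from about 350 to 975 mm from the base axis. Payload 7.1 kg.
Tool frame: the origin (TCP) lies at the very end of the fingers, on their centre line; the grasp point (between the pads) lies 19 mm behind it; z points along the fingers, y is the line along which they close (so a half turn about z gives the same grasp; the last joint's range is limited). The gripper opens to 88 mm and grips with 3 to 60 N. Pads are 20 mm wide; open, the fingers measure 115 mm over their backs; the gripper's body (75 mm by 178 mm) begins 61 mm behind the grasp point.
Start: joints at [-1.154, 0.423, 1.63, -0, 1.089, -0.019], TCP at [263.85, -566.558, 222.675] pointing down, gripper open.
Joint ranges: [-3, 3], [-0.9, 2.11], [0.09, 2.58], [-1.31, 4.45], [0.11, 2.69], [-2.54, 2.54]. Speed limits (rad/s): [2.39, 2.39, 3.01, 3.14, 3.14, 3.14].

INTERFACE

Orientations are given as a rotation vector (axis times angle).
In Python, from workcell import * gives the robot as it stands.
- The arm moves only by the tool step_arm, never from a script. Its argument "deltas" is a list of rows, each a list of 3 entries, a list of its own where there are three numbers: the shift along the tool's x, y, z in units of 300 mm (1.0 is 300 mm), then the turn, a rotation vector about the tool's x, y, z in units of 1.5 rad (1.0 is 1.5 rad), then the gripper command: -1 is shut, 1 is fully open, values between are in proportion. In form: [[[dx, dy, dz], [rx, ry, rz], gripper], ...]. A call has 1 to 20 rows; each row is the pose to reach, as a shift and turn from the pose commanded when the call began, along the tool's axes at that moment; what a row does not reach only later rows make up. A row lasts 1/12 s, in which the tool goes at most 41.7 mm and 7.16 degrees, less where a joint would pass 70% of its speed; a pose out of reach is approached as far as the arm can. A call with a number of a shift or a turn outside -1 to 1 is refused whole. A call with a gripper value outside its range is refused whole. The fingers move at their own pace and stop on an object; the grip force is fixed at half the most. Time passes only in rows, so rows that repeat a pose let the fingers close. It gives the time, the measured TCP pose, the force, the opening and the grip force at its end, in the units of the state.
- get_obs(): the state, without advancing time (a new reading comes with each control period).
- get_image(name): name is "scene" or "top" or "wrist"; returns a dict with "pixels" (400x640x3 uint8, red, green, blue), "fx", "fy", "cx", "cy" (pixels), "T" (4x4, takes a point from camera to world coordinates). Camera axes: x right, y down, z forward; pixel columns grow to the right and rows downward; lengths in mm; the calibration is good to about 2 mm. A picture is of the moment at which its call begins. There is no depth.
- close_job(): hands the job in; it is judged then, once.
The state is a dict: "t": time; "qpos": joint angles; "qvel": joint speeds; "joint_torque": joint torques, N m; "ee_pos": TCP position; "orientation": TCP orientation; "ft_force": force on the tool from outside, world axes, zero at the start; "moment": the same for the moment, N m; "width": finger opening in mm; "grasp_force": force on a finger pad.
Only numpy, scipy, OpenCV 4.12 (cv2) and the standard library are available. Lean on these libraries where they do the work, as an engineer would, in place of code of your own. Each camera call takes 0.05 s, during which the arm holds its last target. There are 200 camera calls.

## Working session

There is one attempt and no reset: what is moved stays moved. The work goes in short steps, Python scripts to look and compute and a tool call to move; the robot and the scene stay as the last step left them, time stands still between calls to the robot, and variables do not carry over. Pictures are saved under pics/ and viewed, at most 10 in all, crops included, and the job is handed in when it is done.

Besides the shell and the picture viewer there is one more tool, called after "Call:" as a command line: name --argument value ..., lists and objects as JSON in quotes. step_arm: Moves the arm, as the interface text tells. Its arguments: {"type":"object","properties":{"deltas":{"type":"array","items":{"type":"array"}}},"required":["deltas"]}

```bash
mkdir -p pics; ls
python3 - <<'E'
from workcell import *
import cv2,numpy as np
o=get_obs(); print({k:np.round(o[k],3) for k in('t','ee_pos','orientation','width','qpos')})
for n in('scene','top'):
    d=get_image(n); cv2.imwrite(f'pics/{n}0.png',d['pixels'][:,:,::-1]); np.savez(f'pics/{n}0.npz',**d)
    print(n,d['fx'],d['fy'],d['cx'],d['cy']);print(np.round(d['T'],3))
E
```

```text
pics
{'t': np.float64(0.0), 'ee_pos': array([ 263.628, -566.069,  221.916]), 'orientation': array([-3.066e+00, -6.790e-01,  1.000e-03]), 'width': np.float64(87.486), 'qpos': array([-1.154,  0.424,  1.631, -0.   ,  1.089, -0.019])}
scene 466.80895033538945 466.80895033538945 317.5017487918006 199.8018997305516
[[-5.08000e-01 -5.85000e-01  6.32000e-01 -9.94420e+01]
 [-8.61000e-01  3.51000e-01 -3.67000e-01  4.80209e+02]
 [-7.00000e-03 -7.31000e-01 -6.83000e-01  8.49282e+02]
 [ 0.00000e+00  0.00000e+00  0.00000e+00  1.00000e+00]]
top 411.9273720286369 411.9273720286369 320.5221698674872 195.03780582808605
[[ 1.000000e-03 -9.970000e-01  7.800000e-02  4.640700e+02]
 [-1.000000e+00  1.000000e-03  1.500000e-02  6.789800e+01]
 [-1.500000e-02 -7.800000e-02 -9.970000e-01  1.125502e+03]
 [ 0.000000e+00  0.000000e+00  0.000000e+00  1.000000e+00]]
```

View pics/scene0.png

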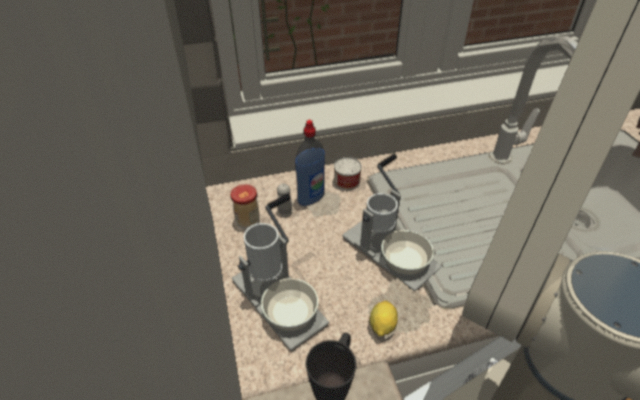

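View pics/top0.png

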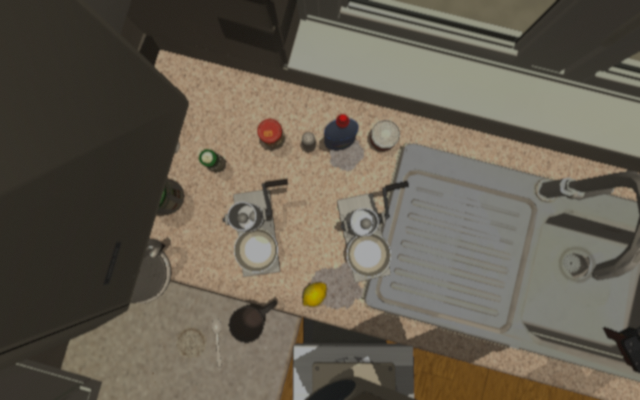

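Both views show the taller tin on the left: top view tin ≈(245,215), bowl ≈(256,250), black pin ≈(275,183). In the scene view the tin is ≈(263,250), the bowl ≈(290,305) and the pin ≈(278,201). Now I'll measure them.

```bash
cat > h.py <<'E'
import numpy as np,cv2
def ray(d,u,v):
    T=d['T'];r=T[:3,:3]@np.array([(u-d['cx'])/d['fx'],(v-d['cy'])/d['fy'],1]);return T[:3,3],r/np.linalg.norm(r)
def onz(d,u,v,z):
    o,r=ray(d,u,v);return o+r*(z-o[2])/r[2]
def cross(d1,p1,d2,p2):
    o1,r1=ray(d1,*p1);o2,r2=ray(d2,*p2)
    s=np.linalg.lstsq(np.c_[r1,-r2],o2-o1,rcond=None)[0];a=o1+s[0]*r1;b=o2+s[1]*r2
    return (a+b)/2,np.linalg.norm(a-b)
def proj(d,P):
    c=np.linalg.inv(d['T'])@np.r_[P,1];return d['fx']*c[0]/c[2]+d['cx'],d['fy']*c[1]/c[2]+d['cy']
E
python3 - <<'E'
from h import *
L={n:dict(np.load(f'pics/{n}0.npz')) for n in('scene','top')}
roi={'top':(215,165,85,120),'scene':(230,180,105,170)}
pin={};out=[]
for n,(x,y,w,h) in roi.items():
    d=L[n];c=np.ascontiguousarray(d['pixels'][y:y+h,x:x+w]);g=cv2.cvtColor(c,cv2.COLOR_RGB2GRAY);hsv=cv2.cvtColor(c,cv2.COLOR_RGB2HSV)
    m=(g<38).astype(np.uint8); k,l,s,ce=cv2.connectedComponentsWithStats(m)
    for i in range(1,k):
        if s[i,4]>12: print(n,'dark',s[i]+[x,y,0,0,0],ce[i]+[x,y])
    for th in (140,165):
        m=((g>th)&(hsv[:,:,1]<45)).astype(np.uint8);cs,_=cv2.findContours(m,0,2)
        q=max(cs,key=cv2.contourArea);e=cv2.fitEllipse(cv2.convexHull(q));u,v=e[0][0]+x,e[0][1]+y
        print(n,'bowl',th,(u,v),e[1],onz(d,u,v,56).round(1))
    out.append(cv2.resize(c,None,fx=3.5,fy=3.5,interpolation=cv2.INTER_CUBIC))
H=max(o.shape[0] for o in out)
cv2.imwrite('pics/c1.png',np.hstack([cv2.copyMakeBorder(o,0,H-o.shape[0],0,0,0) for o in out])[:,:,::-1])
E
```

```text
top bowl 140 (257.46223068237305, 249.2731704711914) (28.269906997680664, 28.599592208862305) [407.  247.3  56. ]
top bowl 165 (257.2612495422363, 249.51514434814453) (23.114694595336914, 24.085355758666992) [406.4 247.8  56. ]
scene dark [270 195  19  13  83] [279.92771084 201.        ]
scene dark [314 342  21   8 115] [325.77391304 346.39130435]
scene bowl 140 (288.96143341064453, 302.3949661254883) (47.17337417602539, 60.01953887939453) [403.3 256.6  56. ]
scene bowl 165 (289.7095413208008, 308.3819274902344) (35.24686050415039, 48.311195373535156) [390. 262.  56.]
```

View pics/c1.png

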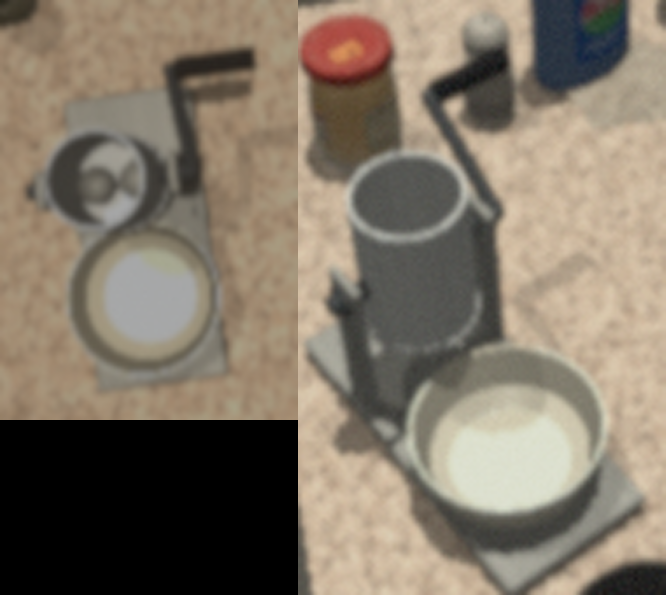

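Run:
```python
from h import *
S,T=[dict(np.load(f'pics/{n}0.npz')) for n in('scene','top')]
for n,t,s,z in(('pin',(276.7,183),(279.1,202),171),('pinouter',(287.3,181.3),(290.,196.6),171),('pininner',(266.2,184.4),(268.3,207),171),('tin',(245.6,216.4),(261.4,236.3),180),('bowl',(256.1,249.9),(289.4,303.4),56)):
    print(n,onz(T,*t,z).round(1),onz(S,*s,z).round(1),[np.round(a,1) for a in cross(T,t,S,s)])
# stand foot corners top crop px
for p in((68,102),(165,88),(226,371),(100,390)):print(onz(T,215+p[0]/3.5,165+p[1]/3.5,8).round(1)[:2])
```

```text
pin [566.8 184.9 171. ] [564.2 188.5 171. ] [array([567.7, 186.1, 166.9]), np.float64(1.6)]
pinouter [570.7 160.1 171. ] [567.3 160.7 171. ] [array([570.7, 159.8, 168. ]), np.float64(1.4)]
pininner [563.5 209.4 171. ] [562.3 214.9 171. ] [array([565. , 211.7, 166.8]), np.float64(3.9)]
tin [488.7 254.8 180. ] [486.6 266.1 180. ] [array([491.1, 260.1, 171.6]), np.float64(8.5)]
bowl [405.4 250.8  56. ] [400.7 257.   56. ] [array([405.6, 253.4,  46.9]), np.float64(2.6)]
[553.9 320.2]
[564.8 244.5]
[346.6 195.1]
[332.  291.9]
```

```bash
cat >> h.py <<'E'
from scipy.spatial.transform import Rotation as Ro
def tool(dw,rv): return np.round(Ro.from_rotvec(rv).inv().apply(dw)/300,3)
E
python3 - <<'E'
from workcell import *
from h import *
o=get_obs();p=np.array([263.85,-566.56,222.7])
for w in((200,-430,330),(430,-80,360),(540,185,360)):print(tool(np.array(w)-p,o['orientation']))
R=Ro.from_rotvec(o['orientation']).as_matrix();print(R.round(3));a=np.arctan2(R[1,1],R[0,1]);print((np.radians(6.5)-a)/1.5)
E
```

```text
[-0.001 -0.503 -0.357]
[ 1.187 -1.237 -0.456]
[ 1.892 -1.883 -0.455]
[[ 0.907  0.422 -0.001]
 [ 0.422 -0.907  0.001]
 [ 0.    -0.001 -1.   ]]
0.8322953860717014
```

Call:
step_arm --deltas '[[[0,-0.12,-0.09],[0,0,0],1],[[0,-0.25,-0.18],[0,0,0],1],[[0,-0.37,-0.27],[0,0,0],1],[[0,-0.5,-0.36],[0,0,0],1],[[0.11,-0.57,-0.38],[0,0,-0.07],1],[[0.2,-0.62,-0.4],[0,0,-0.14],1],[[0.3,-0.67,-0.42],[0,0,-0.21],1],[[0.4,-0.73,-0.43],[0,0,-0.28],1],[[0.5,-0.79,-0.44],[0,0,-0.35],1],[[0.6,-0.85,-0.45],[0,0,-0.42],1],[[0.7,-0.92,-0.45],[0,0,-0.49],1],[[0.8,-0.98,-0.45],[0,0,-0.56],1],[[0.9,-1.0,-0.45],[0,0,-0.63],1],[[1.0,-1.0,-0.45],[0,0,-0.7],1],[[1.0,-1.0,-0.45],[0,0,-0.77],1],[[1.0,-1.0,-0.45],[0,0,-0.83],1],[[1.0,-1.0,-0.45],[0,0,-0.83],1]]'

```text
t: 1.52
ee_pos: [409.3, -167.4, 357.2]
orientation: [-2.09, -2.344, 0.001]
ft_force: [0.9, -0.6, 0.9]
width: 87.8
grasp_force: 0.0
```

Run:
```python
from workcell import *
from h import *
o=get_obs();p=o['ee_pos'];print(o['t'],p,o['orientation'],o['qpos'].round(2))
for w in((545,190,340),):print(tool(np.array(w)-p,o['orientation']))
```

```text
1.5167 [ 409.27977211 -167.36585042  357.21549325] [-2.08994119e+00 -2.34424681e+00  6.02021445e-04] [-0.42 -0.    1.86 -0.    1.29 -0.53]
[1.132 0.586 0.057]
```

Call:
step_arm --deltas '[[[0.2,0.1,0.01],[0,0,0],1],[[0.4,0.2,0.02],[0,0,0],1],[[0.6,0.3,0.03],[0,0,0],1],[[0.8,0.4,0.04],[0,0,0],1],[[1.0,0.45,0.05],[0,0,0],1],[[1.0,0.45,0.05],[0,0,0],1],[[1.0,0.45,0.05],[0,0,0],1],[[1.0,0.45,0.05],[0,0,0],1],[[1.0,0.45,0.05],[0,0,0],1],[[1.0,0.45,0.05],[0,0,0],1],[[1.0,0.45,0.05],[0,0,0],1],[[1.0,0.45,0.05],[0,0,0],1]]'

```text
t: 2.52
ee_pos: [510.1, 143.8, 342.7]
orientation: [-2.099, -2.338, 0.001]
ft_force: [-0.3, 0.6, 0.3]
width: 88.2
grasp_force: 0.0
```

Run:
```python
from workcell import *
from h import *
o=get_obs();print(o['t'],o['ee_pos'])
d=get_image('wrist');np.savez('pics/w1.npz',**d);print(d['T'].round(3),d['fx'])
im=np.ascontiguousarray(d['pixels'][:,:,::-1]);cv2.imwrite('pics/w1.png',im)
print(proj(d,(567.5,186.5,171)))
```

```text
2.5167 [510.08718145 143.80355211 342.65974931]
[[ 9.94000e-01  1.04000e-01  2.60000e-02  5.02625e+02]
 [ 1.07000e-01 -9.65000e-01 -2.40000e-01  2.10148e+02]
 [-0.00000e+00  2.41000e-01 -9.70000e-01  5.04740e+02]
 [ 0.00000e+00  0.00000e+00  0.00000e+00  1.00000e+00]] 315.02060331160874
(np.float64(375.18155860822685), np.float64(152.18514872255471))
```

View pics/w1.png

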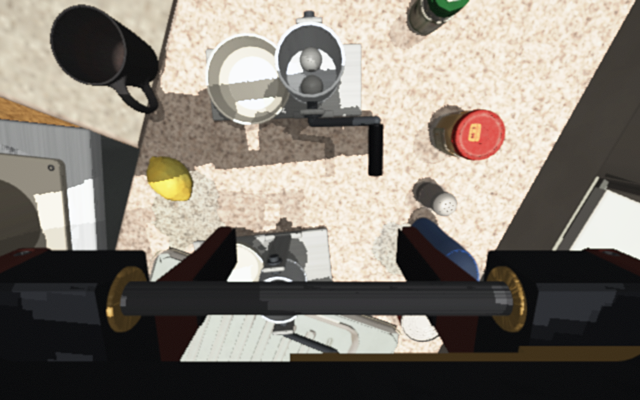

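Run:
```python
from h import *
d=dict(np.load('pics/w1.npz'));g=cv2.cvtColor(d['pixels'],cv2.COLOR_RGB2GRAY)
for y in (128,135,145,155,165,172,175,178): 
    r=np.where(g[y,360:395]<55)[0]+360; print(y,r.min() if len(r) else 0,r.max() if len(r) else 0)
for u,v in((375.5,121),(375.5,148),(375.5,175)):print(onz(d,u,v,171).round(1))
# tin rim, bowl rim
print('tin',onz(d,310,60,180),'bowl',onz(d,248,79,56),'hub',onz(d,312,120,125))
T,S=[dict(np.load(f'pics/{n}0.npz')) for n in('top','scene')]
print([np.round(a,1) for a in cross(d,(375.5,175),T,(287.3,181.3))])
```

```text
128 369 382
135 368 381
145 369 381
155 369 381
165 369 381
172 369 381
175 374 377
178 0 0
[563. 218. 171.]
[567.2 190.8 171. ]
[571.5 162.6 171. ]
tin [490.51825088 267.02146927 180.        ] bowl [405.74775399 256.39876813  56.        ] hub [497.42607291 212.26454372 125.        ]
[array([572.4, 161.2, 163.3]), np.float64(1.6)]
```

The wrist view agrees with the earlier measurement. The pin runs from (375,121) to (375,175), with the tin at (310,60) holding both balls and the bowl at (248,79). That gives a stand origin of ≈(491,266.5), a yaw of ≈7.5° and the pin middle at ≈(568,188).

```bash
cat >> h.py <<'E'
O=np.array([491.,266.5,0]);YAW=np.radians(7.5)
def pin(q,lead=0):
    a=.611+q;c,s=np.cos(YAW),np.sin(YAW);x,y=80*np.cos(a)-lead,-88
    return O+[c*x-s*y,s*x+c*y,125+80*np.sin(a)]
E
python3 - <<'E'
from workcell import *
from h import *
o=get_obs();p=o['ee_pos'];print(pin(0))
for z in(260,152):print(tool(np.r_[pin(0)[:2],z]-p,o['orientation']))
E
```

```text
[567.45170033 187.80570876 170.89494572]
[0.126 0.206 0.276]
[0.126 0.206 0.636]
```

Call:
step_arm --deltas '[[[0.06,0.1,0.05],[0,0,-0.015],0.2],[[0.126,0.206,0.1],[0,0,-0.015],0.2],[[0.126,0.206,0.2],[0,0,-0.015],0.2],[[0.126,0.206,0.276],[0,0,-0.015],0.2],[[0.126,0.206,0.276],[0,0,-0.015],0.2],[[0.126,0.206,0.276],[0,0,-0.015],0.2],[[0.126,0.206,0.276],[0,0,-0.015],0.2],[[0.126,0.206,0.276],[0,0,-0.015],0.2]]'

```text
t: 3.23
ee_pos: [568.7, 189.1, 262.1]
orientation: [2.07, 2.361, 0.004]
ft_force: [0.2, 0.4, -0.6]
width: 53.0
grasp_force: 0.0
```

Run:
```python
from workcell import *
from h import *
o=get_obs();p=o['ee_pos'];print(o['t'],p,o['orientation'],o['width'])
d=get_image('wrist');np.savez('pics/w2.npz',**d)
cv2.imwrite('pics/w2.png',d['pixels'][:,:,::-1])
print(proj(d,pin(0)),tool(np.r_[pin(0)[:2],152]-p,o['orientation']))
```

```text
3.2333 [568.70124896 189.07065118 262.10704368] [2.06957786 2.36119693 0.00448805] 52.955932100923754
(np.float64(314.47827011342525), np.float64(206.46665911756259)) [-0.004 -0.006  0.367]
```

View pics/w2.png

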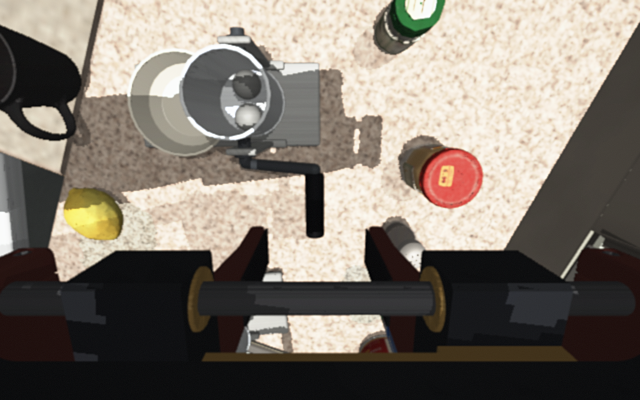

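The pin is centred between the fingers: it spans (315,170) to (315,236), with its middle predicted at (314,206). I'll lower onto it and narrow the cage.

Call:
step_arm --deltas '[[[-0.004,-0.006,0.1],[0,0,0],0.2],[[-0.004,-0.006,0.2],[0,0,0],0.2],[[-0.004,-0.006,0.28],[0,0,0],0.2],[[-0.004,-0.006,0.33],[0,0,0],0.2],[[-0.004,-0.006,0.365],[0,0,0],0.2],[[-0.004,-0.006,0.365],[0,0,0],0],[[-0.004,-0.006,0.365],[0,0,0],-0.15],[[-0.004,-0.006,0.365],[0,0,0],-0.32],[[-0.004,-0.006,0.365],[0,0,0],-0.32],[[-0.004,-0.006,0.365],[0,0,0],-0.32],[[-0.004,-0.006,0.365],[0,0,0],-0.32]]'

```text
t: 4.2
ee_pos: [566.5, 188.1, 151.3]
orientation: [2.069, 2.363, 0.002]
ft_force: [-0.0, 0.1, -0.7]
width: 29.9
grasp_force: 0.0
```

Run:
```python
from workcell import *
from h import *
o=get_obs();p=o['ee_pos'];print(o['t'],p,o['orientation'],o['width'],o['ft_force'])
d=get_image('wrist');np.savez('pics/w3.npz',**d)
lead=o['width']/2-8
for q in np.r_[0:.525:.1,.524]: print(round(q,2),tool(pin(q,lead)-[0,0,19]-p,o['orientation']))
```

```text
4.2 [566.54563959 188.14353966 151.29251609] [2.06900598e+00 2.36303877e+00 2.07151971e-03] 29.86813630444396 [-0.04196799  0.1261055  -0.72270604]
0.0 [-0.001 -0.02  -0.002]
0.1 [-0.001 -0.037 -0.023]
0.2 [-0.001 -0.055 -0.042]
0.3 [-0.001 -0.075 -0.06 ]
0.4 [-0.001 -0.097 -0.075]
0.5 [-0.001 -0.12  -0.088]
0.52 [-0.001 -0.126 -0.091]
```

Call:
step_arm --deltas '[[[0,-0.01,0],[0,0,0],-0.32],[[0,-0.02,-0.002],[0,0,0],-0.32],[[0,-0.0234,-0.006],[0,0,0],-0.32],[[0,-0.027,-0.01],[0,0,0],-0.32],[[0,-0.03,-0.014],[0,0,0],-0.32],[[0,-0.0335,-0.019],[0,0,0],-0.32],[[0,-0.037,-0.023],[0,0,0],-0.32],[[0,-0.0405,-0.027],[0,0,0],-0.32],[[0,-0.044,-0.031],[0,0,0],-0.32],[[0,-0.0475,-0.035],[0,0,0],-0.32],[[0,-0.051,-0.038],[0,0,0],-0.32],[[0,-0.055,-0.042],[0,0,0],-0.32],[[0,-0.059,-0.046],[0,0,0],-0.32],[[0,-0.063,-0.049],[0,0,0],-0.32],[[0,-0.067,-0.053],[0,0,0],-0.32],[[0,-0.071,-0.056],[0,0,0],-0.32],[[0,-0.075,-0.06],[0,0,0],-0.32],[[0,-0.079,-0.063],[0,0,0],-0.32],[[0,-0.083,-0.066],[0,0,0],-0.32],[[0,-0.088,-0.069],[0,0,0],-0.32]]'

```text
t: 5.92
ee_pos: [541.9, 184.6, 172.4]
orientation: [2.067, 2.361, 0.006]
ft_force: [7.1, -2.2, 4.9]
width: 29.9
grasp_force: 3.7
```

Run:
```python
from workcell import *
from h import *
o=get_obs();p=o['ee_pos'];print(o['t'],p,o['orientation'],o['width'],o['ft_force'])
lead=o['width']/2-8
d=get_image('wrist');np.savez('pics/w4.npz',**d);cv2.imwrite('pics/w4.png',d['pixels'][:,:,::-1])
for q in (.36,.4,.44,.48,.524): print(round(q,2),tool(pin(q,lead)-[0,0,19]-p,o['orientation']))
```

```text
5.9167 [541.9265949  184.61685105 172.42201384] [2.06745398 2.36138646 0.00556969] 29.853968936686694 [ 7.10080625 -2.15334869  4.91500812]
0.36 [-0.001 -0.005  0.001]
0.4 [-0.001 -0.014 -0.005]
0.44 [-0.001 -0.023 -0.01 ]
0.48 [-0.001 -0.033 -0.015]
0.52 [-0.    -0.043 -0.021]
```

View pics/w4.png

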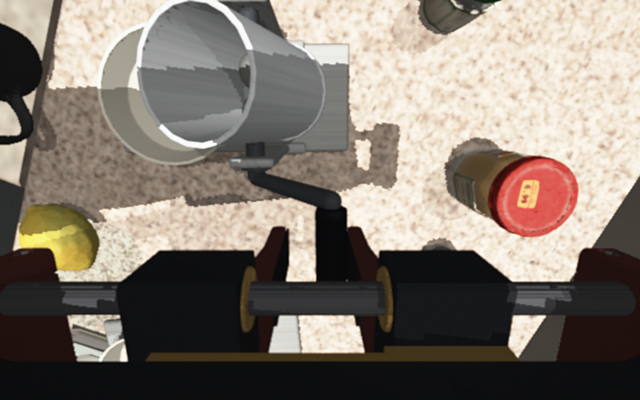

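The tin is leaning with the pin against the right finger at (332,245), so I'll go on to 30° and hold.

Call:
step_arm --deltas '[[[0,-0.0045,-0.003],[0,0,0],-0.32],[[0,-0.009,-0.006],[0,0,0],-0.32],[[0,-0.0135,-0.0085],[0,0,0],-0.32],[[0,-0.018,-0.011],[0,0,0],-0.32],[[0,-0.023,-0.0135],[0,0,0],-0.32],[[0,-0.028,-0.016],[0,0,0],-0.32],[[0,-0.033,-0.019],[0,0,0],-0.32],[[0,-0.038,-0.022],[0,0,0],-0.32],[[0,-0.042,-0.024],[0,0,0],-0.32],[[0,-0.042,-0.024],[0,0,0],-0.32],[[0,-0.042,-0.024],[0,0,0],-0.32],[[0,-0.042,-0.024],[0,0,0],-0.32],[[0,-0.042,-0.024],[0,0,0],-0.32],[[0,-0.042,-0.024],[0,0,0],-0.32],[[0,-0.042,-0.024],[0,0,0],-0.32],[[0,-0.042,-0.024],[0,0,0],-0.32],[[0,-0.042,-0.024],[0,0,0],-0.32],[[0,-0.042,-0.024],[0,0,0],-0.32],[[0,-0.042,-0.024],[0,0,0],-0.32],[[0,-0.042,-0.024],[0,0,0],-0.32]]'

```text
t: 7.63
ee_pos: [529.1, 183.3, 179.6]
orientation: [2.068, 2.362, 0.006]
ft_force: [6.2, 0.2, 5.3]
width: 30.0
grasp_force: 2.9
```

Run:
```python
from workcell import *
from h import *
o=get_obs();p=o['ee_pos'];print(o['t'],p,o['orientation'],o['width'],o['ft_force'])
d=get_image('wrist');np.savez('pics/w5.npz',**d);s=get_image('scene')
a=np.hstack([d['pixels'][0:300,60:440],s['pixels'][150:350,200:400].repeat(2,0).repeat(2,1)[:300]]);cv2.imwrite('pics/w5.png',a[:,:,::-1])
# tilt estimate: pin against the +x finger
w=o['width']/2-8;y=Ro.from_rotvec(o['orientation']).as_matrix()[:,1]
x=(p+y*w-O)@[np.cos(YAW),np.sin(YAW),0];print('q est',np.arccos(x/80)-.611)
for q in np.r_[.524:1.95:.1,1.95,2.0]: print(round(q,2),tool(pin(q)-pin(.524),o['orientation']))
```

```text
7.6333 [529.14829686 183.30831743 179.63249637] [2.06798752 2.36192879 0.00562847] 29.978744361788568 [6.17700007 0.22518027 5.2731546 ]
q est 0.5214897129649445
0.52 [0. 0. 0.]
0.62 [ 0.    -0.025 -0.01 ]
0.72 [ 0.    -0.05  -0.018]
0.82 [ 0.    -0.076 -0.023]
0.92 [ 0.    -0.103 -0.025]
1.02 [ 0.    -0.13  -0.025]
1.12 [ 0.    -0.156 -0.022]
1.22 [ 0.    -0.182 -0.016]
1.32 [ 0.    -0.208 -0.008]
1.42 [ 0.    -0.232  0.002]
1.52 [ 0.    -0.255  0.015]
1.62 [ 0.    -0.277  0.031]
1.72 [ 0.    -0.297  0.048]
1.82 [ 0.    -0.316  0.067]
1.92 [ 0.    -0.332  0.088]
1.95 [ 0.    -0.336  0.094]
2.0 [ 0.    -0.343  0.105]
```

View pics/w5.png

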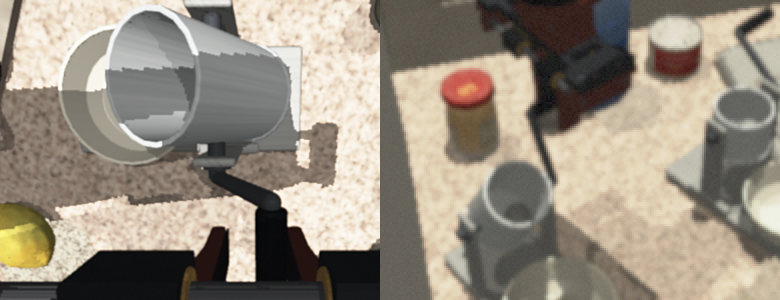

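The picture shows the tin leaning over the bowl, with its mouth at (150,75) and an estimated q of 0.52, and it has been held still for about a second. I'll tip it on slowly.

Call:
step_arm --deltas '[[[0,0,0],[0,0,0],-0.32],[[0,0,0],[0,0,0],-0.32],[[0,-0.005,-0.002],[0,0,0],-0.32],[[0,-0.01,-0.004],[0,0,0],-0.32],[[0,-0.015,-0.006],[0,0,0],-0.32],[[0,-0.02,-0.008],[0,0,0],-0.32],[[0,-0.025,-0.01],[0,0,0],-0.32],[[0,-0.03,-0.0117],[0,0,0],-0.32],[[0,-0.035,-0.0133],[0,0,0],-0.32],[[0,-0.04,-0.015],[0,0,0],-0.32],[[0,-0.045,-0.0165],[0,0,0],-0.32],[[0,-0.05,-0.018],[0,0,0],-0.32],[[0,-0.055,-0.019],[0,0,0],-0.32],[[0,-0.06,-0.02],[0,0,0],-0.32],[[0,-0.066,-0.021],[0,0,0],-0.32],[[0,-0.071,-0.022],[0,0,0],-0.32],[[0,-0.076,-0.023],[0,0,0],-0.32],[[0,-0.0815,-0.0235],[0,0,0],-0.32],[[0,-0.087,-0.024],[0,0,0],-0.32],[[0,-0.0925,-0.0245],[0,0,0],-0.32]]'

```text
t: 9.4
ee_pos: [501.1, 179.6, 186.7]
orientation: [2.068, 2.362, 0.004]
ft_force: [5.1, 0.2, 4.9]
width: 30.1
grasp_force: 2.5
```

```bash
cat > st.py <<'E'
from workcell import *
from h import *
o=get_obs();p=o['ee_pos']
w=o['width']/2-8;y=Ro.from_rotvec(o['orientation']).as_matrix()[:,1]
x=(p+y*w-O)@[np.cos(YAW),np.sin(YAW),0];q=np.arccos(np.clip(x/80,-1,1))-.611
print('t',o['t'],'q est',q,'z err',p[2]+19-pin(q)[2],o['ft_force'],o['width'],o['qpos'].round(2))
E
python3 st.py
```

```text
t 9.4 q est 0.888032551051781 z err 0.9006967794576326 [5.06608343 0.2310198  4.8694458 ] 30.13243730997917 [ 0.32  0.33  1.87 -0.    0.94  0.19]
```

Call:
step_arm --deltas '[[[0,-0.005,-0.0003],[0,0,0],-0.32],[[0,-0.0105,-0.0005],[0,0,0],-0.32],[[0,-0.016,-0.0006],[0,0,0],-0.32],[[0,-0.0214,-0.0007],[0,0,0],-0.32],[[0,-0.0268,-0.0007],[0,0,0],-0.32],[[0,-0.032,-0.0006],[0,0,0],-0.32],[[0,-0.0375,-0.0005],[0,0,0],-0.32],[[0,-0.0427,0],[0,0,0],-0.32],[[0,-0.048,0.0005],[0,0,0],-0.32],[[0,-0.053,0.001],[0,0,0],-0.32],[[0,-0.058,0.0017],[0,0,0],-0.32],[[0,-0.0635,0.0025],[0,0,0],-0.32],[[0,-0.0687,0.0036],[0,0,0],-0.32],[[0,-0.074,0.0048],[0,0,0],-0.32],[[0,-0.079,0.006],[0,0,0],-0.32],[[0,-0.084,0.0072],[0,0,0],-0.32],[[0,-0.0895,0.0085],[0,0,0],-0.32],[[0,-0.0947,0.01],[0,0,0],-0.32],[[0,-0.1,0.0116],[0,0,0],-0.32],[[0,-0.105,0.0133],[0,0,0],-0.32]]'

```text
t: 11.07
ee_pos: [468.5, 175.0, 181.6]
orientation: [-2.07, -2.364, 0.0]
ft_force: [4.0, 0.9, 3.5]
width: 30.0
grasp_force: 2.3
```

```bash
python3 st.py
```

```text
t 11.0667 q est 1.307020704258454 z err 0.3574130948908305 [4.00394911 0.89269024 3.48351174] 30.033686638902836 [0.33 0.3  1.94 0.   0.91 0.2 ]
```

Call:
step_arm --deltas '[[[0,-0.005,0.0016],[0,0,0],-0.32],[[0,-0.0105,0.0032],[0,0,0],-0.32],[[0,-0.0153,0.005],[0,0,0],-0.32],[[0,-0.02,0.007],[0,0,0],-0.32],[[0,-0.025,0.009],[0,0,0],-0.32],[[0,-0.03,0.011],[0,0,0],-0.32],[[0,-0.0345,0.0132],[0,0,0],-0.32],[[0,-0.039,0.0157],[0,0,0],-0.32],[[0,-0.0437,0.0183],[0,0,0],-0.32],[[0,-0.0483,0.021],[0,0,0],-0.32],[[0,-0.053,0.0236],[0,0,0],-0.32],[[0,-0.0575,0.0262],[0,0,0],-0.32],[[0,-0.062,0.0293],[0,0,0],-0.32],[[0,-0.0663,0.0325],[0,0,0],-0.32],[[0,-0.0707,0.0357],[0,0,0],-0.32],[[0,-0.075,0.039],[0,0,0],-0.32],[[0,-0.0795,0.0422],[0,0,0],-0.32],[[0,-0.0835,0.0455],[0,0,0],-0.32],[[0,-0.0875,0.0488],[0,0,0],-0.32],[[0,-0.0915,0.0522],[0,0,0],-0.32]]'

```text
t: 12.73
ee_pos: [441.4, 171.4, 165.9]
orientation: [2.069, 2.364, 0.0]
ft_force: [5.8, -0.3, 2.7]
width: 29.8
grasp_force: 2.5
```

```bash
python3 st.py
python3 - <<'E'
from workcell import *
from h import *
d=get_image('wrist');s=get_image('scene')
a=np.hstack([d['pixels'][0:300,60:440],s['pixels'][150:350,200:400].repeat(2,0).repeat(2,1)[100:400]]);cv2.imwrite('pics/w6.png',a[:,:,::-1])
E
```

```text
t 12.7333 q est 1.7122959511627005 z err 1.512834503630927 [ 5.77054363 -0.26500984  2.70536422] 29.83127830838487 [0.35 0.29 2.   0.   0.85 0.21]
```

View pics/w6.png

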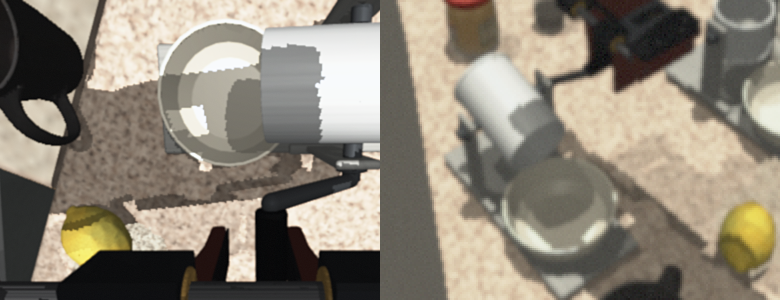

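The tin is nearly level over the bowl (≈(215,95)) and there are no balls in the bowl yet. I'll continue almost to the stop.

Call:
step_arm --deltas '[[[0,-0.003,0.0026],[0,0,0],-0.32],[[0,-0.006,0.0052],[0,0,0],-0.32],[[0,-0.009,0.008],[0,0,0],-0.32],[[0,-0.012,0.011],[0,0,0],-0.32],[[0,-0.0148,0.0138],[0,0,0],-0.32],[[0,-0.0177,0.0167],[0,0,0],-0.32],[[0,-0.0206,0.0195],[0,0,0],-0.32],[[0,-0.0235,0.0225],[0,0,0],-0.32],[[0,-0.0263,0.0255],[0,0,0],-0.32],[[0,-0.0288,0.0285],[0,0,0],-0.32],[[0,-0.0313,0.0316],[0,0,0],-0.32],[[0,-0.0337,0.0348],[0,0,0],-0.32],[[0,-0.036,0.038],[0,0,0],-0.32],[[0,-0.0385,0.041],[0,0,0],-0.32],[[0,-0.0407,0.044],[0,0,0],-0.32],[[0,-0.043,0.047],[0,0,0],-0.32],[[0,-0.043,0.047],[0,0,0],-0.32],[[0,-0.043,0.047],[0,0,0],-0.32],[[0,-0.043,0.047],[0,0,0],-0.32],[[0,-0.043,0.047],[0,0,0],-0.32]]'

```text
t: 14.5
ee_pos: [429.2, 169.8, 152.0]
orientation: [2.069, 2.363, 0.001]
ft_force: [6.0, 1.3, 2.5]
width: 30.0
grasp_force: 2.9
```

```bash
python3 st.py
python3 - <<'E'
from workcell import *
from h import *
d=get_image('wrist');s=get_image('scene')
a=np.hstack([d['pixels'][0:300,60:440],s['pixels'][200:350,200:390].repeat(2,0).repeat(2,1)]);cv2.imwrite('pics/w7.png',a[:,:,::-1])
E
```

```text
t 14.5 q est 1.9508990692446881 z err 2.1699542837567662 [5.97987427 1.34067378 2.49735018] 29.999244178216568 [ 0.35  0.29  2.04 -0.    0.81  0.22]
```

View pics/w7.png

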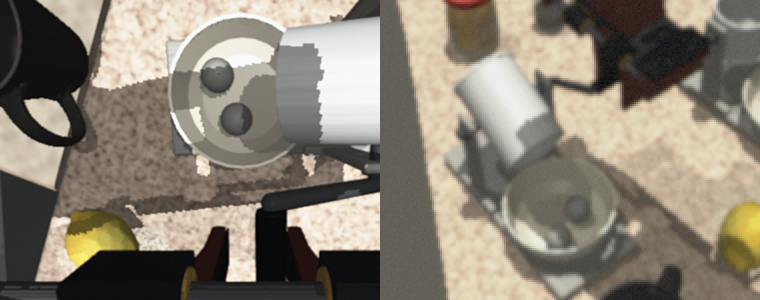

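Both balls lie in the bowl, at (217,75) and (236,119). I'll bring the tin back gently inside the cage.

Call:
step_arm --deltas '[[[0,0.0052,-0.007],[0,0,0],-0.32],[[0,0.0105,-0.014],[0,0,0],-0.32],[[0,0.016,-0.021],[0,0,0],-0.32],[[0,0.022,-0.0275],[0,0,0],-0.32],[[0,0.0284,-0.034],[0,0,0],-0.32],[[0,0.035,-0.04],[0,0,0],-0.32],[[0,0.0415,-0.0458],[0,0,0],-0.32],[[0,0.048,-0.0515],[0,0,0],-0.32],[[0,0.055,-0.057],[0,0,0],-0.32],[[0,0.0622,-0.0625],[0,0,0],-0.32],[[0,0.0695,-0.0678],[0,0,0],-0.32],[[0,0.077,-0.073],[0,0,0],-0.32],[[0,0.0845,-0.0775],[0,0,0],-0.32],[[0,0.0922,-0.082],[0,0,0],-0.32],[[0,0.1,-0.086],[0,0,0],-0.32],[[0,0.108,-0.0895],[0,0,0],-0.32],[[0,0.116,-0.093],[0,0,0],-0.32],[[0,0.124,-0.096],[0,0,0],-0.32]]'

```text
t: 16.1
ee_pos: [464.9, 174.4, 180.1]
orientation: [-2.069, -2.363, 0.003]
ft_force: [3.8, 1.6, -2.6]
width: 30.0
grasp_force: 1.9
```

```bash
python3 st.py
```

```text
t 16.1 q est 1.3566259231707363 z err 0.29683649241863463 [ 3.83472005  1.61334552 -2.56981576] 29.973544912527053 [0.33 0.3  1.94 0.   0.9  0.2 ]
```

Call:
step_arm --deltas '[[[0,0.0087,-0.003],[0,0,0],-0.32],[[0,0.0173,-0.0056],[0,0,0],-0.32],[[0,0.026,-0.008],[0,0,0],-0.32],[[0,0.0347,-0.0103],[0,0,0],-0.32],[[0,0.0433,-0.0123],[0,0,0],-0.32],[[0,0.052,-0.014],[0,0,0],-0.32],[[0,0.0607,-0.0153],[0,0,0],-0.32],[[0,0.0693,-0.0163],[0,0,0],-0.32],[[0,0.078,-0.017],[0,0,0],-0.32],[[0,0.087,-0.0173],[0,0,0],-0.32],[[0,0.096,-0.0173],[0,0,0],-0.32],[[0,0.105,-0.017],[0,0,0],-0.32],[[0,0.114,-0.0165],[0,0,0],-0.32],[[0,0.123,-0.016],[0,0,0],-0.32],[[0,0.132,-0.015],[0,0,0],-0.32],[[0,0.1407,-0.0135],[0,0,0],-0.32],[[0,0.1493,-0.0118],[0,0,0],-0.32],[[0,0.158,-0.01],[0,0,0],-0.32]]'

```text
t: 17.6
ee_pos: [512.7, 180.9, 183.6]
orientation: [-2.069, -2.364, 0.0]
ft_force: [1.4, 0.2, -1.7]
width: 29.9
grasp_force: 0.8
```

```bash
python3 st.py;  python3 - <<'E'
from workcell import *
from h import *
o=get_obs()
for q in np.r_[.724:-.01:-.1,0]: print(round(q,3),tool(pin(q)-pin(.724),o['orientation']))
E
```

```text
t 17.6 q est 0.7421496086130241 z err -0.5420613161887786 [ 1.36748177  0.19807837 -1.6881161 ] 29.851157786071106 [0.32 0.36 1.84 0.   0.94 0.18]
0.724 [0. 0. 0.]
0.624 [-0.     0.026  0.008]
0.524 [-0.     0.05   0.018]
0.424 [-0.     0.074  0.03 ]
0.324 [-0.     0.096  0.045]
0.224 [-0.     0.117  0.062]
0.124 [-0.     0.136  0.08 ]
0.024 [-0.     0.152  0.101]
0.0 [-0.     0.156  0.106]
```

Call:
step_arm --deltas '[[[0,0.0087,0.0025],[0,0,0],-0.32],[[0,0.0175,0.005],[0,0,0],-0.32],[[0,0.026,0.008],[0,0,0],-0.32],[[0,0.034,0.0112],[0,0,0],-0.32],[[0,0.042,0.0145],[0,0,0],-0.32],[[0,0.05,0.018],[0,0,0],-0.32],[[0,0.056,0.021],[0,0,0],-0.32],[[0,0.062,0.024],[0,0,0],-0.32],[[0,0.068,0.027],[0,0,0],-0.32],[[0,0.074,0.03],[0,0,0],-0.32],[[0,0.0795,0.0337],[0,0,0],-0.32],[[0,0.085,0.0375],[0,0,0],-0.32],[[0,0.0905,0.0412],[0,0,0],-0.32],[[0,0.096,0.045],[0,0,0],-0.32],[[0,0.1002,0.0484],[0,0,0],-0.32],[[0,0.1044,0.0518],[0,0,0],-0.32],[[0,0.1086,0.0552],[0,0,0],-0.32],[[0,0.1128,0.0586],[0,0,0],-0.32],[[0,0.117,0.062],[0,0,0],-0.32]]'

```text
t: 19.18
ee_pos: [547.5, 185.5, 165.0]
orientation: [2.069, 2.364, -0.0]
ft_force: [0.8, 0.5, 0.4]
width: 29.7
grasp_force: 0.6
```

Call:
step_arm --deltas '[[[0,0.0038,0.0036],[0,0,0],-0.32],[[0,0.0076,0.0072],[0,0,0],-0.32],[[0,0.0114,0.0108],[0,0,0],-0.32],[[0,0.0152,0.0144],[0,0,0],-0.32],[[0,0.019,0.018],[0,0,0],-0.32],[[0,0.0222,0.022],[0,0,0],-0.32],[[0,0.0254,0.026],[0,0,0],-0.32],[[0,0.0286,0.03],[0,0,0],-0.32],[[0,0.0318,0.034],[0,0,0],-0.32],[[0,0.035,0.039],[0,0,0],-0.32],[[0,0.039,0.044],[0,0,0],-0.32],[[0,0.043,0.044],[0,0,0],-0.32],[[0,0.049,0.044],[0,0,0],-0.32],[[0,0.055,0.044],[0,0,0],-0.32],[[0,0.058,0.044],[0,0,0],-0.32],[[0,0.058,0.044],[0,0,0],-0.32],[[0,0.058,0.044],[0,0,0],0],[[0,0.058,0.044],[0,0,0],0.2],[[0,0.058,0.044],[0,0,0],0.2],[[0,0.058,0.044],[0,0,0],0.2]]'

```text
t: 20.85
ee_pos: [564.5, 187.8, 151.9]
orientation: [-2.069, -2.364, 0.0]
ft_force: [1.4, 0.5, -1.0]
width: 51.6
grasp_force: 0.0
```

```bash
python3 st.py; python3 -c "
from workcell import *
print(get_obs()['ee_pos'])"
```

```text
t 20.85 q est -0.611 z err 45.904191054504594 [ 1.44420557  0.51434008 -1.00724377] 51.610600557593216 [0.3  0.47 1.75 0.   0.93 0.17]
[564.50032429 187.77446652 151.90419105]
```

Call:
step_arm --deltas '[[[0,0.01,0],[0,0,0],0.2],[[0,0.01,-0.03],[0,0,0],0.2],[[0,0.01,-0.07],[0,0,0],0.2],[[0,0.01,-0.13],[0,0,0],0.2],[[0,0.01,-0.22],[0,0,0],0.2],[[0,0.01,-0.32],[0,0,0],0.2],[[0,0.01,-0.42],[0,0,0],0.2],[[0,0.01,-0.5],[0,0,0],0.2],[[-0.1,0.01,-0.5],[0,0,0],0.2],[[-0.2,0.01,-0.5],[0,0,0],0.2],[[-0.2,0.01,-0.5],[0,0,0],0.2],[[-0.2,0.01,-0.5],[0,0,0],0.2],[[-0.2,0.01,-0.5],[0,0,0],0.2],[[-0.2,0.01,-0.5],[0,0,0],0.2],[[-0.2,0.01,-0.5],[0,0,0],0.2],[[-0.2,0.01,-0.5],[0,0,0],0.2]]'

```text
t: 22.18
ee_pos: [575.3, 129.5, 301.8]
orientation: [-2.068, -2.365, 0.0]
ft_force: [0.2, 0.5, 0.1]
width: 52.6
grasp_force: 0.0
```

Run:
```python
from workcell import *
from h import *
o=get_obs();print(o['t'],o['ee_pos'],o['ft_force'])
d=get_image('wrist');s=get_image('scene')
a=np.hstack([d['pixels'][0:400,60:440],s['pixels'][150:350,200:400].repeat(2,0).repeat(2,1)]);cv2.imwrite('pics/w8.png',a[:,:,::-1])
print(proj(d,pin(0)))
```

```text
22.1833 [575.3223756  129.51382133 301.79169841] [0.16508974 0.53773751 0.13253457]
(np.float64(316.4613369276719), np.float64(131.41869392843802))
```

View pics/w8.png

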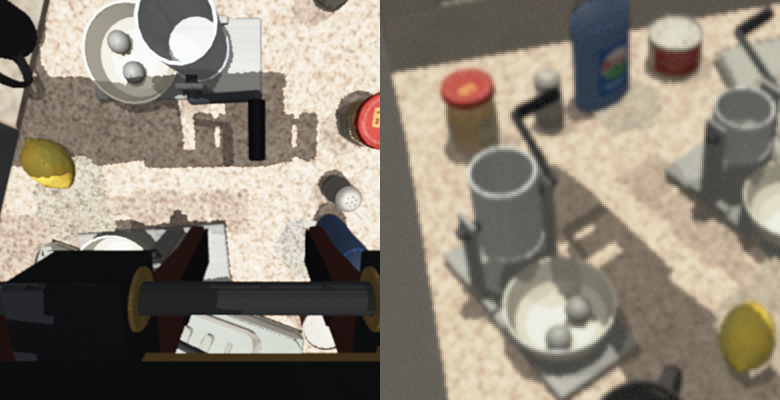

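The tin is upright and empty, with the pin at (257,130) where predicted. Both balls are in the bowl at (119,41) and (134,72), the shorter tin is undisturbed, and the gripper is clear of everything.

```bash
python3 -c "
from workcell import *
print(close_job())"
```

```text
the job is handed in; nothing more can be done
None
```

I leaned the taller tin to about 30° and held it there for about a second, tipped it on until both balls were in its bowl, then brought it gently back upright; the shorter tin was not touched, and I handed the job in at about 22 s.

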